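# Shut the hasp of the long ink case

### The arm

A 6-joint arm with a two-finger parallel gripper is mounted at the origin on the work surface. World frame = base frame: x ahead of the robot, y to its left, z up, the work surface at z = 0. Lengths are in m, angles in rad, forces in N, time in s.
With the tool pointing down it reaches from about 0.25 to 0.725 m from the base axis. Payload 4 kg.
Tool frame: the origin (TCP) lies at the very end of the fingers, on their centre line; the grasp point (between the pads) lies 19 mm behind it; x points along the fingers, y is the direction in which the jaws open and shut, and the axes are right-handed (so a half turn about x gives the same grasp; the last joint's range is limited). The gripper opens to 85 mm and grips with 20 to 120 N. Pads are 22 mm wide; open, the fingers measure 114 mm over their backs; the gripper's body (76 mm by 85 mm) begins 54 mm behind the grasp point. The pads swing forward as they close: fully open they stand 13 mm farther back than shut.
Start: joints at [1.157, 0.241, 0.005, 1.335, 0, 1.571], TCP at [0.201, 0.458, 0.231] pointing down, gripper open.
Joint ranges: [-2.72, 2.72], [-1.05, 1.87], [-1.09, 1.28], [-1.99, 2.15], [-1.42, 1.44], [-3.14, 3.14]. Speed limits (rad/s): [2.79, 2.79, 3.14, 3.14, 3.14, 3.14].

### API

Orientations are given as a unit quaternion [x, y, z, w].
In Python, from workcell import get_obs, camera, job_done gives the robot as it stands. The module is installed in compiled form; this text tells all that it offers.
- The arm moves only by the tool arm_command, never from a script. Its argument "motion" is a list of rows, each an object of numbers: "x", "y", "z": the shift along the tool's x, y, z in m; "roll": the turn about the tool's x in rad; "fingers": the opening, from 0 (shut) to 1 (fully open). A call has 1 to 20 rows; each row shifts and turns the pose as measured when the row begins, along the tool's axes as they then stand; what a row does not reach is not made up. A row lasts 1/12 s, in which the tool goes at most 41.7 mm and 7.16 degrees, less where a joint would pass 70% of its speed; a pose out of reach is approached as far as the arm can. A call is refused whole if a number of a shift passes 0.0417 or a number of a turn 0.125, either way. A call with a gripper value outside its range is refused whole. The fingers move at their own pace and stop on an object; the grip force is fixed at half the most. Time passes only in rows, so rows that do not move let the fingers close. It gives the time, the measured TCP pose, the force and the opening at its end, in the units of the state.
- get_obs(): the state, without advancing time (a new reading comes with each control period).
- camera(name): name is "side" or "top" or "wrist"; returns a dict with "frame" (400x640x3 uint8, red, green, blue), "intrinsics" (3x3 intrinsics, pixels), "rvec" (rotation vector, rad) and "tvec" (3), from world to camera coordinates, as OpenCV has them. Camera axes: x right, y down, z forward; pixel columns grow to the right and rows downward; lengths in m; the calibration is good to about 2 mm. The wrist camera is an equidistant fisheye: a pixel r from the principal point sees the ray r / f radians off the axis. A picture is of the moment at which its call begins. There is no depth.
- job_done(): hands the job in, once; it reports no verdict.
The state is a dict: "clock": time; "joint_pos": joint angles; "joint_vel": joint speeds; "tau": joint torques, N m; "eef_pos": TCP position; "tool_rot": TCP orientation; "ft_force": force on the tool from outside, world axes, zero at the start; "ft_torque": the same for the moment, N m; "grip_width": finger opening in m.
Only numpy, scipy, OpenCV 4.12 (cv2) and the standard library are available. Lean on these libraries where they do the work, as an engineer would, in place of code of your own. Each camera call takes 0.05 s, during which the arm holds its last target.

### The job

Two wooden ink cases stand on the tattoo studio's counter, each with its steel hasp standing open. Swing the hasp of the long case over and press it down flat, so that its slot sits fully home over the staple, and leave it there. Leave the square case's hasp open as it is, and do not push away or knock over the small ink bottle standing on the long case's lid.

Things in the scene. Friction and masses are not known exactly. Their poses are not given: they have to be found in the camera images.
- long_hasp (a joint): Angle of the long case's hasp, rad: 0 flat over the staple, 1.57 upright, more leans back (stop 2.7); starts at 1.2 to 2.2. Flat steel strap, 115 mm from hinge axis to free end, 40 wide, 5 thick; 12 mm wide slot from 62 to 98 mm off the hinge axis, solid before it, end tab beyond. Stiff hinge: it stays at any angle, never falls shut, and yields to 1 to 5 N on the strap.
- long_staple (a point): Foot of the staple (steel loop 24 mm high, 24 long in x, 6 thick) on the long case's flat top, 90 mm above the counter. Axes: z up, x towards the hasp's hinge, y along the case. Hinge axis is along y, 80 mm off in +x, 5 mm above the top. Closed strap ends 35 mm off in -x. Case: fixed wooden box, 280 (y) x 160 (x) x 90 mm; this point is at mid-length, 30 mm from its front edge.
- square_tab (a point): Middle of the end tab of the square case's hasp, 106.5 mm from its hinge axis. The same kind of hasp, standing open, on a like fixed wooden case only 150 mm long (150 x 160 x 90 mm) at the other side of the counter. To be left as it is.
- lid_ink_mid (a point): Centre, half-way up, of the small blue ink bottle (28 mm diameter, 72 mm high with its pointed nozzle, about 50 g) standing loose and upright on the long case's lid, about 100 mm to the +y side of the hasp. z is its upright axis.
There are look-alikes about, which are no part of the job. Of the things that look like the part that bears lid_ink_mid, the middle-sized one is meant.

How it is judged:
At the end, for the whole second after the job is handed in: The long case's hasp lies closed over its staple (within 0.17 rad, 10 degrees, of flat) and is at rest; the end tab of the square case's hasp is within 20 mm of where it started; the small bottle on the long case's lid stands upright (within 0.3 rad) within 30 mm of where it started (value of joint long_hasp below 0.17 rad and velocity of joint long_hasp between -0.05 and 0.05 rad/s and distance of square_tab from where it was at the start of the episode below 0.02 m and angle between lid_ink_mid's own z axis and vertical below 0.3 rad and distance of lid_ink_mid from where it was at the start of the episode below 0.03 m); the robot touches nothing.
It fails at once if the square case's hasp is swung (its end tab moves more than 20 mm) (distance of square_tab from where it was at the start of the episode above 0.02 m).
It fails at once if the small ink bottle on the long case is knocked over (tilted more than 0.8 rad) (angle between lid_ink_mid's own z axis and vertical above 0.8 rad).
It also fails if it takes over 37 s, if anything falls off the work surface, if the arm or the gripper's body presses on something with over 40 N, if the wrist force passes 120 N, or if a joint passes its speed limit or range.

## Working session

There is one attempt and no reset: what is moved stays moved. The work goes in short steps, Python scripts to look and compute and a tool call to move; the robot and the scene stay as the last step left them, time stands still between calls to the robot, and variables do not carry over. Pictures are saved under pics/ and viewed, and the job is handed in when it is done.

Besides the shell and the picture viewer there is one more tool, called after "Emit:" by a JSON object that holds its "name" and its "arguments". arm_command: Moves the arm, as the interface text tells. Its arguments: {"type":"object","properties":{"motion":{"type":"array","items":{"type":"object","properties":{"x":{"type":"number"},"y":{"type":"number"},"z":{"type":"number"},"roll":{"type":"number"},"fingers":{"type":"number"}}}}},"required":["motion"]}

```bash
mkdir -p pics; python3 - <<'E'
from workcell import *
import cv2,pickle
d={}
for n in("side","top","wrist"):
    c=camera(n);d[n]=c;cv2.imwrite(f"pics/a_{n}.png",c["frame"][:,:,::-1]);print(n,c["intrinsics"].tolist(),c["rvec"],c["tvec"])
pickle.dump(d,open("a.pkl","wb"))
o=get_obs();print({k:o[k] for k in("clock","eef_pos","tool_rot","ft_force","grip_width")})
E
```

```text
side [[505.1095662179882, 0.0, 319.7992353494294], [0.0, 505.1095662179882, 204.85512585859777], [0.0, 0.0, 1.0]] [ 2.17233679 -0.1668068   0.10299881] [-0.54067449  0.15187851  0.95324478]
top [[498.56035769622235, 0.0, 321.4400923133491], [0.0, 498.56035769622235, 204.90411355051125], [0.0, 0.0, 1.0]] [ 1.9885935  -2.24163979  0.2210215 ] [0.09256316 0.58071887 0.93792147]
wrist [[309.70691628693146, 0.0, 314.112025215868], [0.0, 309.70691628693146, 201.0313725496237], [0.0, 0.0, 1.0]] [-2.41545412 -1.57855248 -0.23273443] [-0.49854511 -0.03815873  0.37863479]
{'clock': 0.15, 'eef_pos': array([0.20084984, 0.45737463, 0.23060842]), 'tool_rot': array([ 0.14468112,  0.69214645, -0.14581189,  0.69191009]), 'ft_force': array([-0.66182185,  0.20244546, -0.57707615]), 'grip_width': 0.08559674626334716}
```

View pics/a_side.png

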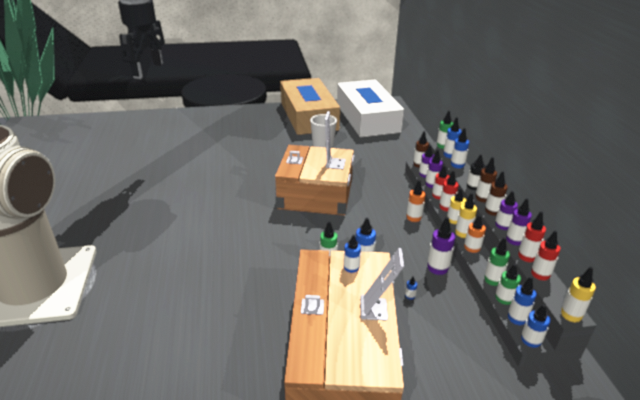

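View pics/a_top.png

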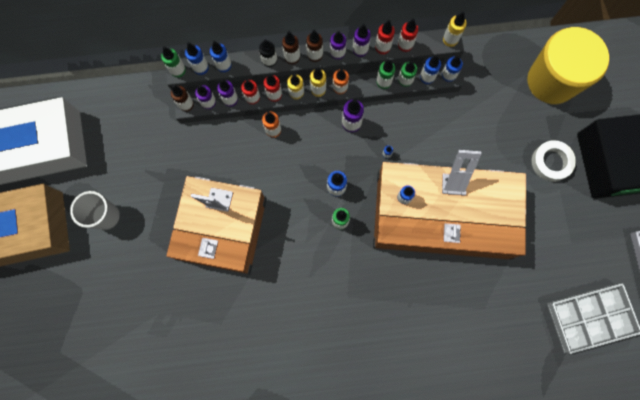

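View pics/a_wrist.png

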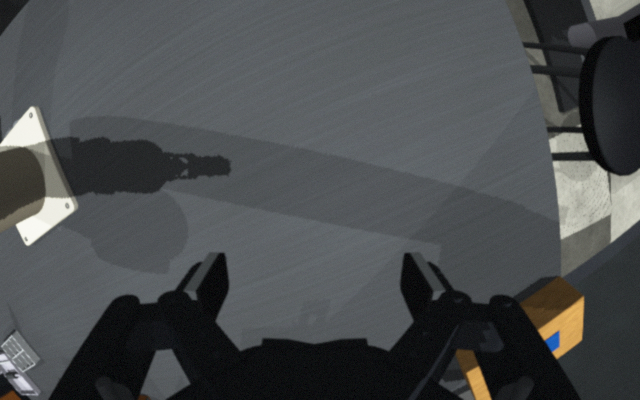

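The top view shows the long case at the right (380–525, 165–255), with its hasp at (462,172), its staple at (452,233) and the square case at (215,225). There are three candidate blue bottles in the top view: a tiny one on the counter at (388,152), one on the long lid at (406,193), and a bigger one on the counter at (337,183). The lid one at (406,193) is the middle-sized one and stands on the lid on the hasp's +y side. I'll confirm this in a crop.

```bash
cat > h.py <<'E'
import numpy as np,cv2
def ray(c,u,v):
    K=c["intrinsics"];R=cv2.Rodrigues(np.array(c["rvec"]))[0];t=np.array(c["tvec"]).ravel()
    d=R.T@np.linalg.inv(K)@np.array([u,v,1.]);return -R.T@t,d/np.linalg.norm(d)
def plane(c,u,v,z):
    o,d=ray(c,u,v);return o+d*(z-o[2])/d[2]
def tri(a,b):
    (o1,d1),(o2,d2)=a,b
    s=np.linalg.lstsq(np.c_[d1,-d2],o2-o1,rcond=None)[0]
    p,q=o1+s[0]*d1,o2+s[1]*d2;return (p+q)/2,np.linalg.norm(p-q)
def proj(c,p):
    return cv2.projectPoints(np.array(p,float).reshape(-1,1,3),np.array(c["rvec"]),np.array(c["tvec"]),c["intrinsics"],None)[0].reshape(-1,2)
E
python3 - <<'E'
import pickle,cv2
d=pickle.load(open("a.pkl","rb"))
t=d["top"]["frame"][130:270,365:540,::-1];cv2.imwrite("pics/b_top.png",cv2.resize(t,None,fx=4.5,fy=4,interpolation=cv2.INTER_CUBIC)[:, :])
s=d["side"]["frame"][215:400,275:425,::-1];cv2.imwrite("pics/b_side.png",cv2.resize(s,None,fx=3.2,fy=3.2,interpolation=cv2.INTER_CUBIC))
E
```

```text
(no output)
```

View pics/b_top.png

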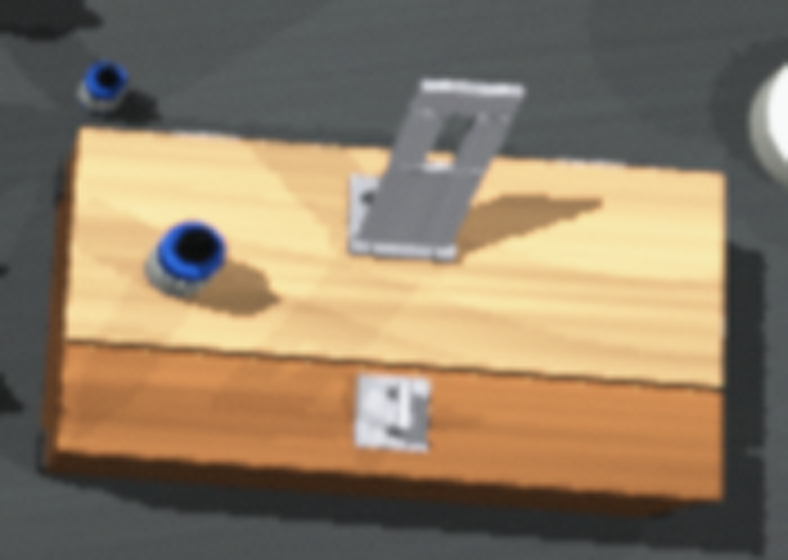

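View pics/b_side.png

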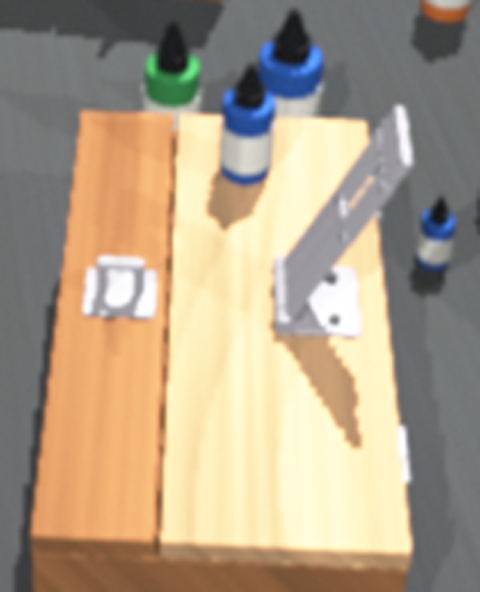

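The crops confirm it: the lid bottle at (406,193) is middle-sized of three blue bottles. The strap tip runs (459,151)–(481,153) in the top view, and the strap leans slightly back.

```bash
python3 - <<'E'
import pickle
from h import *
d=pickle.load(open("a.pkl","rb"));T,S=d["top"],d["side"]
np.set_printoptions(precision=4,suppress=True)
t=lambda x,y:(365+(x+.5)/4.5-.5,130+(y+.5)/4-.5)
s=lambda x,y:(275+(x+.5)/3.2-.5,215+(y+.5)/3.2-.5)
c=[plane(T,*t(*p),.09) for p in[(80,127),(725,172),(722,498),(55,455)]]
print("top corners",*c)
c2=[plane(S,*s(*p),.09) for p in[(80,112),(368,120),(412,553),(33,540)]]
print("side corners FL,BL,BR,FR",*c2)
print("staple plate top",plane(T,*t(392,413),.09),"side",plane(S,*s(120,288),.09))
print("hinge ends top",plane(T,*t(352,252),.095),plane(T,*t(458,256),.095))
print("hinge ends side",plane(S,*s(278,262),.095),plane(S,*s(285,328),.095))
print("tip +y",tri(ray(T,*t(422,84)),ray(S,*s(399,108))))
print("tip -y",tri(ray(T,*t(523,92)),ray(S,*s(410,163))))
print("bottle base",plane(S,*s(245,178),.09), "mid tri",tri(ray(T,*t(198,243)),ray(S,*s(252,72))))
E
```

```text
top corners [ 0.6538 -0.1063  0.09  ] [ 0.5974 -0.3813  0.09  ] [ 0.4407 -0.3482  0.09  ] [ 0.4944 -0.0726  0.09  ]
side corners FL,BL,BR,FR [ 0.4977 -0.0763  0.09  ] [ 0.6563 -0.1066  0.09  ] [ 0.5987 -0.3808  0.09  ] [ 0.4429 -0.3507  0.09  ]
staple plate top [ 0.4973 -0.2174  0.09  ] side [ 0.5001 -0.2132  0.09  ]
hinge ends top [ 0.5762 -0.2124  0.095 ] [ 0.5688 -0.2572  0.095 ]
hinge ends side [ 0.58   -0.2121  0.095 ] [ 0.5734 -0.2554  0.095 ]
tip +y (array([ 0.6275, -0.2241,  0.1984]), np.float64(0.0012377813712309293))
tip -y (array([ 0.6201, -0.2624,  0.199 ]), np.float64(0.0032871784907467123))
bottle base [ 0.578  -0.1436  0.09  ] mid tri (array([ 0.5781, -0.1356,  0.1553]), np.float64(0.004462786130696691))
```

```bash
python3 - <<'E'
from workcell import *
import numpy as np
from scipy.spatial.transform import Rotation as R
np.set_printoptions(precision=4,suppress=True)
o=get_obs();M=R.from_quat(o["tool_rot"]).as_matrix();print(M)
H=np.array([.5765,-.2335]);X=np.array([.979,-.203]);Tt=np.r_[H+.08*X,.25]
print(Tt,M.T@(Tt-o["eef_pos"]))
print("tool z yaw",np.degrees(np.arctan2(M[1,2],M[0,2])),"y",np.degrees(np.arctan2(M[1,1],M[0,1])),o["joint_pos"])
E
```

```text
[[-0.0007  0.4021  0.9156]
 [-0.0015  0.9156 -0.4021]
 [-1.     -0.0016  0.    ]]
[ 0.6548 -0.2497  0.25  ] [-0.0186 -0.465   0.7   ]
tool z yaw -23.70696006320418 y 66.29303981085299 [ 1.157   0.2413  0.0041  1.3352 -0.      1.5708]
```

Emit:
{"name": "arm_command", "arguments": {"motion": [{"x": -0.025, "fingers": 0}, {"y": -0.019, "z": 0.0285, "fingers": 0}, {"y": -0.019, "z": 0.0285, "fingers": 0}, {"y": -0.019, "z": 0.0285, "fingers": 0}, {"y": -0.019, "z": 0.0285, "fingers": 0}, {"y": -0.019, "z": 0.0285, "fingers": 0}, {"y": -0.019, "z": 0.0285, "fingers": 0}, {"y": -0.019, "z": 0.0285, "fingers": 0}, {"y": -0.019, "z": 0.0285, "fingers": 0}, {"y": -0.019, "z": 0.0285, "fingers": 0}, {"y": -0.019, "z": 0.0285, "fingers": 0}, {"y": -0.019, "z": 0.0285, "fingers": 0}, {"y": -0.019, "z": 0.0285, "fingers": 0}, {"y": -0.019, "z": 0.0285, "fingers": 0}, {"y": -0.019, "z": 0.0285, "fingers": 0}, {"y": -0.019, "z": 0.0285, "fingers": 0}, {"y": -0.019, "z": 0.0285, "fingers": 0}, {"y": -0.019, "z": 0.0285, "fingers": 0}, {"roll": -0.105, "fingers": 0}, {"roll": -0.105, "fingers": 0}]}}

```text
schema error: expected keys x, y, z, roll, fingers
```

```bash
cat > st.py <<'E'
from workcell import *
import numpy as np,sys
from scipy.spatial.transform import Rotation as R
np.set_printoptions(precision=4,suppress=True)
H=np.array([.5765,-.2335,.095]);L=np.array([[.979,.203,0],[-.203,.979,0],[0,0,1]])
def st(*targets):
    o=get_obs();M=R.from_quat(o["tool_rot"]).as_matrix();p=o["eef_pos"]
    print("t",o["clock"],"p",p,"local from hinge",L.T@(p-H),"F",o["ft_force"],"w",o["grip_width"])
    print("tool z yaw",np.degrees(np.arctan2(M[1,2],M[0,2])),"q",o["joint_pos"])
    for g in targets: print("local",g,"-> tool shift",M.T@(H+L@np.array(g)-p))
E
python3 -c "
from st import *
st((.08,0,.155),(.08,0,.065))"
```

```text
t 0.15 p [0.2008 0.4574 0.2306] local from hinge [-0.508   0.6001  0.1356] F [-0.6618  0.2024 -0.5771] w 0.08559674626334716
tool z yaw -23.70696006320418 q [ 1.157   0.2413  0.0041  1.3352 -0.      1.5708]
local (0.08, 0, 0.155) -> tool shift [-0.0186 -0.465   0.7   ]
local (0.08, 0, 0.065) -> tool shift [ 0.0714 -0.4648  0.7   ]
```

All keys are required in every row.

Emit:
{"name": "arm_command", "arguments": {"motion": [{"x": -0.025, "y": 0, "z": 0, "roll": 0, "fingers": 0}, {"x": 0, "y": -0.019, "z": 0.0285, "roll": 0, "fingers": 0}, {"x": 0, "y": -0.019, "z": 0.0285, "roll": 0, "fingers": 0}, {"x": 0, "y": -0.019, "z": 0.0285, "roll": 0, "fingers": 0}, {"x": 0, "y": -0.019, "z": 0.0285, "roll": 0, "fingers": 0}, {"x": 0, "y": -0.019, "z": 0.0285, "roll": 0, "fingers": 0}, {"x": 0, "y": -0.019, "z": 0.0285, "roll": 0, "fingers": 0}, {"x": 0, "y": -0.019, "z": 0.0285, "roll": 0, "fingers": 0}, {"x": 0, "y": -0.019, "z": 0.0285, "roll": 0, "fingers": 0}, {"x": 0, "y": -0.019, "z": 0.0285, "roll": 0, "fingers": 0}, {"x": 0, "y": -0.019, "z": 0.0285, "roll": 0, "fingers": 0}, {"x": 0, "y": -0.019, "z": 0.0285, "roll": 0, "fingers": 0}, {"x": 0, "y": -0.019, "z": 0.0285, "roll": 0, "fingers": 0}, {"x": 0, "y": -0.019, "z": 0.0285, "roll": 0, "fingers": 0}, {"x": 0, "y": -0.019, "z": 0.0285, "roll": 0, "fingers": 0}, {"x": 0, "y": -0.019, "z": 0.0285, "roll": 0, "fingers": 0}, {"x": 0, "y": -0.019, "z": 0.0285, "roll": 0, "fingers": 0}, {"x": 0, "y": -0.019, "z": 0.0285, "roll": 0, "fingers": 0}, {"x": 0, "y": 0, "z": 0, "roll": -0.105, "fingers": 0}, {"x": 0, "y": 0, "z": 0, "roll": -0.105, "fingers": 0}]}}

```text
clock: 1.82
eef_pos: [0.5277, -0.0567, 0.2502]
tool_rot: [0.065, 0.706, -0.07, 0.702]
ft_force: [-0.4, 0.3, -0.4]
grip_width: -0.0001
```

```bash
python3 -c "
from st import *
st((.08,0,.155),(.08,0,.065))"
```

```text
t 1.8167 p [ 0.5277 -0.0567  0.2502] local from hinge [-0.0836  0.1632  0.1552] F [-0.4392  0.3247 -0.4146] w -0.00011131436926389333
tool z yaw -10.940950497923831 q [-0.1032  0.3007  0.1347  1.4115 -0.0065  0.0878]
local (0.08, 0, 0.155) -> tool shift [ 0.0004 -0.1655  0.1614]
local (0.08, 0, 0.065) -> tool shift [ 0.0904 -0.1648  0.162 ]
```

Emit:
{"name": "arm_command", "arguments": {"motion": [{"x": 0, "y": -0.025, "z": 0.027, "roll": 0, "fingers": 0}, {"x": 0, "y": -0.025, "z": 0.027, "roll": 0, "fingers": 0}, {"x": 0, "y": -0.025, "z": 0.027, "roll": 0, "fingers": 0}, {"x": 0, "y": -0.025, "z": 0.027, "roll": 0, "fingers": 0}, {"x": 0, "y": -0.025, "z": 0.027, "roll": 0, "fingers": 0}, {"x": 0, "y": -0.025, "z": 0.027, "roll": 0, "fingers": 0}, {"x": 0, "y": -0.01, "z": 0, "roll": 0, "fingers": 0}]}}

```text
clock: 2.4
eef_pos: [0.6593, -0.2502, 0.2407]
tool_rot: [0.064, 0.711, -0.065, 0.697]
ft_force: [-1.0, 0.5, -1.7]
grip_width: 0.0001
```

```bash
python3 -c "
from st import *
import cv2
st((.08,0,.155),(.08,0,.065))
for n in('top','side'): cv2.imwrite(f'pics/c_{n}.png',camera(n)['frame'][:,:,::-1])
a=cv2.resize(cv2.imread('pics/c_top.png')[100:290,340:560],None,fx=2,fy=2);b=cv2.resize(cv2.imread('pics/c_side.png')[160:350,270:490],None,fx=2,fy=2)[:,:350]
cv2.imwrite('pics/c.png',cv2.hconcat([a,b]))"
```

```text
t 2.4 p [ 0.6593 -0.2502  0.2407] local from hinge [0.0844 0.0005 0.1457] F [-1.05    0.5103 -1.7385] w 8.154925525380881e-05
tool z yaw -10.468500074191418 q [-0.3593  0.7114  0.7708  1.6479 -0.0078 -0.1766]
local (0.08, 0, 0.155) -> tool shift [-0.0092 -0.0004 -0.0046]
local (0.08, 0, 0.065) -> tool shift [ 0.0808 -0.     -0.0029]
```

View pics/c.png

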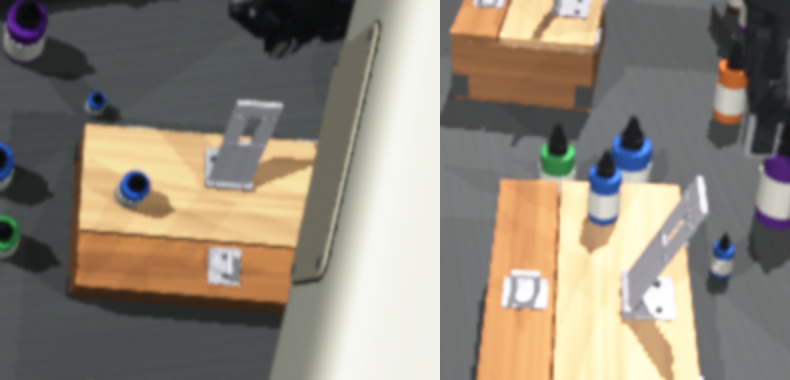

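Both views show the shut fingers hanging behind the strap and clear of it, at about (270,25) in the top half and (760,130) in the side half. The bottle is unmoved. Next I lower the fingers behind the strap.

Emit:
{"name": "arm_command", "arguments": {"motion": [{"x": 0.02, "y": 0, "z": -0.001, "roll": 0, "fingers": 0}, {"x": 0.02, "y": 0, "z": -0.001, "roll": 0, "fingers": 0}, {"x": 0.02, "y": 0, "z": -0.001, "roll": 0, "fingers": 0}, {"x": 0.02, "y": 0, "z": -0.001, "roll": 0, "fingers": 0}, {"x": 0, "y": 0, "z": 0, "roll": 0, "fingers": 0}]}}

```text
clock: 2.92
eef_pos: [0.6488, -0.242, 0.1653]
tool_rot: [0.064, 0.71, -0.064, 0.699]
ft_force: [0.1, 1.0, -0.9]
grip_width: 0.0001
```

```bash
python3 -c "
from st import *
st((.0,0,.065),(-.06,0,.065))"
```

```text
t 2.9167 p [ 0.6488 -0.242   0.1653] local from hinge [0.0725 0.0064 0.0703] F [ 0.0543  0.9891 -0.9025] w 7.784762860469987e-05
tool z yaw -10.36407642343527 q [-0.3551  0.681   0.5227  1.4271 -0.0042 -0.1742]
local (0.0, 0, 0.065) -> tool shift [ 0.0064 -0.0047 -0.0725]
local (-0.06, 0, 0.065) -> tool shift [ 0.0073 -0.0032 -0.1325]
```

Emit:
{"name": "arm_command", "arguments": {"motion": [{"x": 0.001, "y": -0.001, "z": -0.012, "roll": 0, "fingers": 0}, {"x": 0.001, "y": -0.001, "z": -0.012, "roll": 0, "fingers": 0}, {"x": 0.001, "y": -0.001, "z": -0.012, "roll": 0, "fingers": 0}, {"x": 0.001, "y": -0.001, "z": -0.012, "roll": 0, "fingers": 0}, {"x": 0.001, "y": -0.001, "z": -0.012, "roll": 0, "fingers": 0}]}}

```text
clock: 3.33
eef_pos: [0.5914, -0.2293, 0.1728]
tool_rot: [0.06, 0.703, -0.062, 0.706]
ft_force: [1.3, -0.6, -0.8]
grip_width: 0.0
```

```bash
python3 -c "
from st import *
import cv2
st((-.03,0,.065),(-.06,0,.065))
cv2.imwrite('pics/d.png',cv2.resize(camera('side')['frame'][160:350,270:490,::-1],None,fx=3,fy=3))"
```

```text
t 3.3333 p [ 0.5914 -0.2293  0.1728] local from hinge [0.0137 0.0072 0.0778] F [ 1.2642 -0.609  -0.7751] w 3.8866975069448445e-06
tool z yaw -9.869695677643216 q [-0.3693  0.534   0.2877  1.3203 -0.0011 -0.1971]
local (-0.03, 0, 0.065) -> tool shift [ 0.0126 -0.0057 -0.044 ]
local (-0.06, 0, 0.065) -> tool shift [ 0.0125 -0.0048 -0.074 ]
```

View pics/d.png

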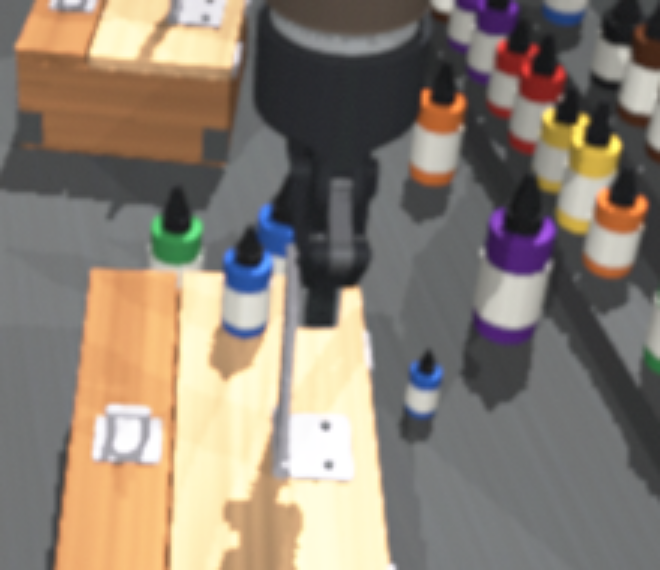

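The strap is now about upright at (285,350), with the fingers behind it and the bottle at (245,290) still standing. I keep pushing and sink slowly.

Emit:
{"name": "arm_command", "arguments": {"motion": [{"x": 0.004, "y": -0.002, "z": -0.012, "roll": 0, "fingers": 0}, {"x": 0.004, "y": -0.002, "z": -0.012, "roll": 0, "fingers": 0}, {"x": 0.004, "y": -0.002, "z": -0.012, "roll": 0, "fingers": 0}, {"x": 0.004, "y": -0.002, "z": -0.012, "roll": 0, "fingers": 0}, {"x": 0.004, "y": -0.002, "z": -0.012, "roll": 0, "fingers": 0}, {"x": 0.004, "y": 0, "z": -0.012, "roll": 0, "fingers": 0}]}}

```text
clock: 3.88
eef_pos: [0.5219, -0.2213, 0.1624]
tool_rot: [0.056, 0.695, -0.06, 0.715]
ft_force: [1.3, -0.1, 0.3]
grip_width: -0.0002
```

```bash
python3 -c "
from st import *
import cv2
st((-.06,0,.065),(-.045,0,.1))
cv2.imwrite('pics/e.png',cv2.resize(camera('side')['frame'][160:350,270:490,::-1],None,fx=3,fy=3))"
```

```text
t 3.8833 p [ 0.5219 -0.2213  0.1624] local from hinge [-0.0559  0.0009  0.0674] F [ 1.3229 -0.0839  0.3142] w -0.0002478364216331143
tool z yaw -9.41201109651298 q [-0.4033  0.3874  0.0278  1.1831  0.0045 -0.239 ]
local (-0.06, 0, 0.065) -> tool shift [ 0.0023 -0.0007 -0.0042]
local (-0.045, 0, 0.1) -> tool shift [-0.0322 -0.0014  0.0118]
```

View pics/e.png

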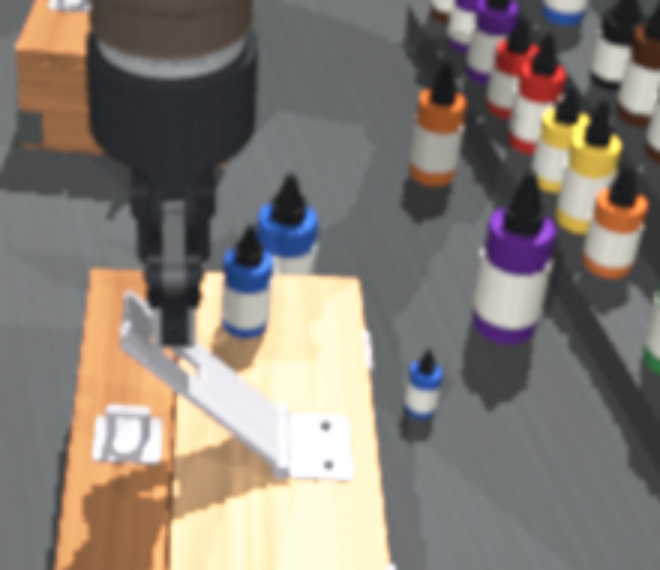

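The strap now leans over the front at about 45°, with its tip at (130,320) and the fingertip on its back. Next I press down while drawing back slightly towards the hinge, so the fingers land on the solid part and clear of the staple.

Emit:
{"name": "arm_command", "arguments": {"motion": [{"x": 0.01, "y": 0, "z": 0.004, "roll": 0, "fingers": 0}, {"x": 0.01, "y": 0, "z": 0.003, "roll": 0, "fingers": 0}, {"x": 0.01, "y": 0, "z": 0.003, "roll": 0, "fingers": 0}, {"x": 0.01, "y": 0, "z": 0.002, "roll": 0, "fingers": 0}]}}

```text
clock: 4.27
eef_pos: [0.537, -0.2223, 0.1266]
tool_rot: [0.055, 0.692, -0.06, 0.717]
ft_force: [0.8, -1.2, 1.4]
grip_width: -0.0005
```

```bash
python3 -c "
from st import *
import cv2
st((-.043,0,.01),(-.043,0,.003))
cv2.imwrite('pics/f.png',cv2.resize(camera('side')['frame'][160:350,270:490,::-1],None,fx=3,fy=3))"
```

```text
t 4.2667 p [ 0.537  -0.2223  0.1266] local from hinge [-0.0409  0.003   0.0316] F [ 0.7713 -1.2263  1.4188] w -0.0004736204473098884
tool z yaw -9.314368577001337 q [-0.3949  0.4347  0.0019  1.1014  0.0047 -0.2321]
local (-0.043, 0, 0.01) -> tool shift [ 0.0215 -0.0028 -0.003 ]
local (-0.043, 0, 0.003) -> tool shift [ 0.0285 -0.0028 -0.0033]
```

View pics/f.png

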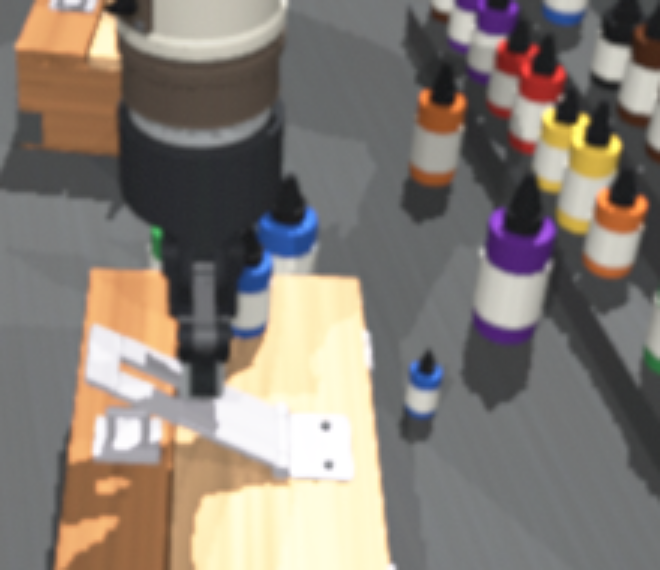

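Emit:
{"name": "arm_command", "arguments": {"motion": [{"x": 0.007, "y": -0.001, "z": -0.001, "roll": 0, "fingers": 0}, {"x": 0.007, "y": -0.001, "z": -0.001, "roll": 0, "fingers": 0}, {"x": 0.007, "y": -0.001, "z": -0.001, "roll": 0, "fingers": 0}, {"x": 0.006, "y": 0, "z": 0, "roll": 0, "fingers": 0}]}}

```text
clock: 4.65
eef_pos: [0.5346, -0.224, 0.0967]
tool_rot: [0.055, 0.693, -0.059, 0.716]
ft_force: [-19.8, 8.1, 63.2]
grip_width: -0.0
```

```bash
python3 -c "
from st import *
import cv2
st((-.043,0,.003),(-.043,0,.0))
cv2.imwrite('pics/g.png',cv2.resize(camera('side')['frame'][160:350,270:490,::-1],None,fx=3,fy=3))"
```

```text
t 4.65 p [ 0.5346 -0.224   0.0967] local from hinge [-0.043   0.0007  0.0017] F [-19.8123   8.097   63.235 ] w -2.1081210398302083e-07
tool z yaw -9.235542333826205 q [-0.4     0.4611 -0.0403  1.0372  0.006  -0.2387]
local (-0.043, 0, 0.003) -> tool shift [-0.0013 -0.0007 -0.    ]
local (-0.043, 0, 0.0) -> tool shift [ 0.0017 -0.0007 -0.0001]
```

View pics/g.png

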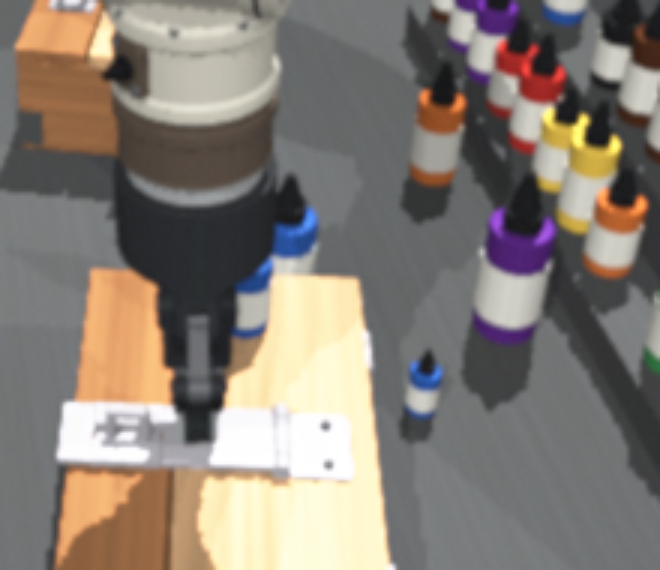

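The strap lies flat, and the staple stands through the slot at (125,430). The fingers press with about 63 N, so I lift off straight up and then retreat towards the robot.

Emit:
{"name": "arm_command", "arguments": {"motion": [{"x": -0.01, "y": 0, "z": 0, "roll": 0, "fingers": 0}, {"x": -0.02, "y": 0, "z": 0, "roll": 0, "fingers": 0}, {"x": -0.03, "y": 0, "z": 0, "roll": 0, "fingers": 0}, {"x": -0.03, "y": 0, "z": 0, "roll": 0, "fingers": 0}, {"x": -0.03, "y": 0, "z": 0, "roll": 0, "fingers": 0}, {"x": -0.03, "y": 0, "z": 0, "roll": 0, "fingers": 0}, {"x": 0, "y": 0, "z": -0.03, "roll": 0, "fingers": 0}, {"x": 0, "y": 0, "z": -0.03, "roll": 0, "fingers": 0}, {"x": 0, "y": 0, "z": -0.03, "roll": 0, "fingers": 0}, {"x": 0, "y": 0, "z": -0.03, "roll": 0, "fingers": 0}, {"x": 0, "y": 0, "z": -0.03, "roll": 0, "fingers": 0}, {"x": 0, "y": 0, "z": 0, "roll": 0, "fingers": 0}, {"x": 0, "y": 0, "z": 0, "roll": 0, "fingers": 0}]}}

```text
clock: 5.78
eef_pos: [0.374, -0.2, 0.2421]
tool_rot: [0.056, 0.695, -0.06, 0.714]
ft_force: [0.3, -0.0, -0.3]
grip_width: -0.0002
```

```bash
python3 -c "
from st import *
import cv2
st()
a=cv2.resize(camera('top')['frame'][120:290,150:550,::-1],None,fx=1.95,fy=1.6);b=cv2.resize(camera('side')['frame'][130:370,260:650,::-1],(780,320))
cv2.imwrite('pics/i.png',cv2.vconcat([a,b]))"
```

```text
t 5.7833 p [ 0.374  -0.2     0.2421] local from hinge [-0.2051 -0.0084  0.1471] F [ 0.2568 -0.0344 -0.3037] w -0.00024162431003829236
tool z yaw -9.427310620402121 q [-0.4947  0.0631 -0.1792  1.301   0.005  -0.3301]
```

View pics/i.png

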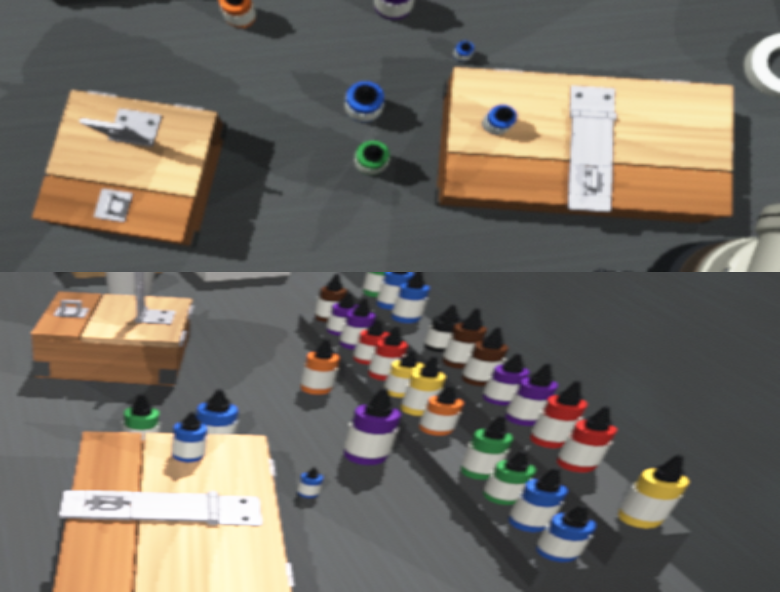

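The strap lies flat with the staple through its slot (top 590,180; side 105,503). The lid bottle maps back to (407,194) in the top view, where it was (406,193) at the start. The square hasp looks unchanged, and the arm is clear with about zero force.

```bash
python3 -c "
from workcell import *
print(job_done())"
```

```text
the job is handed in; nothing more can be done
None
```

I closed the long case's hasp flat over its staple and handed the job in at about 6 s of the 37 s allowed. No verdict was reported.

I swung the strap over from behind with the shut fingers. Then I pressed it down on its solid part next to the hinge, lifted off and drew back towards the robot.

Last checks, from the top and side pictures:
- **Long hasp:** it lies flat with the staple standing through the slot. I judged this by eye, and the pressed fingertip stood at z ≈ 0.097 m. I did not measure the angle separately after lifting off.
- **Lid bottle:** it stands upright, within about 1 pixel of where it started.
- **Square case's hasp:** it looks unchanged, judged by eye.
- **Arm:** it is clear of everything, with a wrist force of about 0.4 N.

Two things did not go as planned:
- **Pressing force:** the last press peaked at about 67 N at the wrist, harder than intended. That is under the 120 N wrist limit. It came through the fingertips, so I don't expect the 40 N limit on the arm and gripper body to apply.
- **Refused call:** the first move call was refused for missing keys, and nothing moved.

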